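# Index the carver's turntable and set its brake

### The arm

A 6-joint arm with a two-finger parallel gripper is mounted at the origin on the work surface. World frame = base frame: x ahead of the robot, y to its left, z up, the work surface at z = 0. Lengths are in m, angles in rad, forces in N, time in s.
With the tool pointing down it reaches from about 0.35 to 0.725 m from the base axis. Payload 6 kg.
Tool frame: the origin (TCP) lies between the finger pads; the fingertips stand env.nose_length ahead of it and the grasp point (between the pads) lies 6 mm ahead of it (env.nose_length is the distance from the TCP to the fingertips, in m); z points along the fingers, y is the line along which they close (so a half turn about z gives the same grasp; the last joint's range is limited). The gripper opens to 85 mm and grips with 20 to 120 N. Pads are 22 mm wide; open, the fingers measure 114 mm over their backs; the gripper's body (76 mm by 85 mm) begins 54 mm behind the grasp point. The pads swing forward as they close: fully open they stand 13 mm farther back than shut.
Start: joints at [-0.97, 0.04, 0.085, 0, -1.615, -0.334], TCP at [0.158, -0.579, 0.256] pointing down, gripper open.
Joint ranges: [-2.56, 2.56], [-1.29, 2.01], [-1.08, 1.49], [-3.29, 1.98], [-2.81, -0.18], [-2.99, 2.99]. Speed limits (rad/s): [2.57, 2.57, 3.01, 3.14, 3.14, 3.14].

### API

Orientations are given as a unit quaternion [x, y, z, w].
In Python, from workcell import env gives the robot as it stands.
- The arm moves only by the tool jog_arm, never from a script. Its argument "deltas" is a list of rows, each a list of 4 numbers: the shift along the tool's x, y, z in cm, then the turn about the tool's z in degrees. A call has 1 to 12 rows; each row shifts and turns the commanded pose from where the row before left it, along the tool's axes as they then stand; what a row does not reach is not made up. A row lasts 1/12 s, in which the tool goes at most 41.7 mm and 7.16 degrees, less where a joint would pass 70% of its speed; a pose out of reach is approached as far as the arm can. A call with a gripper value outside its range is refused whole. "fingers" is the gripper command: -1 is shut, 1 is fully open, values between are in proportion, set as the call begins (left out, the last holds). The fingers move at their own pace and stop on an object; "squeeze" is the grip in N (left out, the last holds). Time passes only in rows, so rows that do not move let the fingers close. It gives the time, the measured TCP pose, the force, the opening and the grip force at its end, in the units of the state.
- env.state(): the state, without advancing time (a new reading comes with each control period).
- env.read_camera(name): name is "side" or "top" or "wrist"; returns a dict with "frame" (480x640x3 uint8, red, green, blue), "K" (3x3 intrinsics, pixels), "xyz" and "rotation" of the camera in the world. Camera axes: x right, y down, z forward; pixel columns grow to the right and rows downward; lengths in m; the calibration is good to about 2 mm. A picture is of the moment at which its call begins. There is no depth.
- env.close_job(): hands the job in; it is judged then, once.
The state is a dict: "clock": time; "q": joint angles; "joint_vel": joint speeds; "effort": joint torques, N m; "position": TCP position; "orientation": TCP orientation; "ft_force": force on the tool from outside, world axes, zero at the start; "moment": the same for the moment, N m; "finger_gap": finger opening in m; "finger_force": force on a finger pad.
Only numpy, scipy, OpenCV 4.12 (cv2) and the standard library are available. Lean on these libraries where they do the work, as an engineer would, in place of code of your own. Each camera call takes 0.05 s, during which the arm holds its last target. There are 200 camera calls.

### The job

On the carver's turntable, gently push the upright wooden post round with your fingertips until the black index line on the plywood plate lines up with the one long line on the metal scale; then push the wooden brake block fully home towards the plate and leave both so. Only push with the outside of the fingers: grip and lift nothing, keep the carved bird standing in the middle of the plate, and leave the other things on the bench where they are.

Things in the scene. Friction and masses are not known exactly. Their poses are not given: they have to be found in the camera images.
- turntable: fixed carver's turntable: a dark wooden foot, round, 270 mm across and 20 mm high, with an 80 mm wide arm of the same height that runs along its -y side out to 230 mm from the axis and carries the brake. Origin on the turning axis at the bench top (underside of the foot); z up. On the foot lies the metal scale disc (270 mm across, top 32 mm above the bench), on that the plywood plate
- target_line (a point): inner end of the target line, at the plate's rim, 100 mm from the axis, 32 mm above the bench. The target line is the one long black line on the metal scale: 5 mm wide, and runs across the whole width of the scale (34 mm); the other 23 lines are 11 mm long and 2.5 mm wide, 15 degrees apart. It does not turn with the plate; it differs from start to start, but always lies on the half of the turntable away from the robot
- dial (a joint): turn of the plywood plate (200 mm across, top 38 mm above the bench), rad, positive anticlockwise seen from above; 0 when its index line points along the turntable's +x. Turns without end either way, with a friction of about 0.15 N m (about 2 N at the post), has no spring and stays where it is left
- index_mark (a point): outer end of the index line, at the plate's rim, 100 mm from the axis. The index line is a radial black line on the plate, 5 mm wide and 45 mm long, on the side opposite the post
- post_top (a point): centre of the top of the round wooden post that stands on the plate and turns with it: 20 mm in diameter, 80 mm from the axis, directly opposite the index line; it stands 45 mm above the plate, its top 83 mm above the bench
- brake (a joint): travel of the brake, m: 0 = off (pulled out), 0.020 = fully home at its stop. It slides along the turntable's +y, towards the axis, with a friction of about 3 N, has no spring and stays where it is left
- brake_face (a point): centre of the outer face of the brake block, the face to push; it looks along the turntable's -y, 42 mm above the bench, 193 mm from the axis when off. The wooden block is 56 mm wide, 36 mm along the slide, from 20 to 65 mm above the bench, with a steel tongue towards the plate. Behind the face is a lane 58 mm wide, floor 20 mm above the bench, between two rails 32 mm high
- bird: small carved wooden bird on a round foot 52 mm across, 68 mm high, about 80 mm long, standing loose in the middle of the plate and turning with it; origin under its foot, 38 mm above the bench; must stay standing there
- paint_jar: closed round paint jar, 60 mm across, 75 mm high, standing just beyond the turntable; origin under its centre; leave alone
- sanding_block: cork sanding block 67 x 44 x 30 mm lying beside the brake; origin under its centre; leave alone
- rough_blank: rough-cut wooden bird blank, about 105 x 40 x 55 mm, lying to the left of the turntable; origin under its centre; leave alone
- knife: carving knife with wooden handle, 185 mm long, lying on the bench to the right; origin under the handle; leave alone
- mallet: wooden mallet with a head 68 mm in diameter and 100 mm long, lying on the bench to the left; origin under the head; leave alone
- brush_pot: white pot of brushes, 72 mm across, 90 mm high (170 mm with the brushes), standing to the left, beyond the bird blank; origin under its centre; leave alone
There are look-alikes about, which are no part of the job. What is shaped like the bird but green or turquoise is not meant.

How it is judged:
On the way, in this order (a step that is already met when the one before it is completed fails the run):
1. the index line is brought to the target line while the brake is still off (horizontal distance between index_mark and target_line below 0.005 m and value of joint brake below 0.01 m and velocity of joint dial between -0.05 and 0.05 rad/s), for 0.2 s.
2. the brake is pushed fully home (value of joint brake above 0.0165 m), for 0.2 s.
At the end, for the whole second after the job is handed in: The outer end of the index line is within 5 mm of the inner end of the long scale line and the plate is at rest, the brake is within 3.5 mm of its stop, and the bird stands upright (within 0.4 rad) on the middle of the plate, within 35 mm of the axis (horizontal distance between index_mark and target_line below 0.005 m and value of joint brake above 0.0165 m and not (angle between bird's own z axis and vertical above 0.4 rad or horizontal distance between bird and turntable above 0.035 m or height (world z) of bird above 0.055 m) and velocity of joint dial between -0.05 and 0.05 rad/s); the robot touches nothing.
It fails at once if the bird is tipped over, pushed off the middle of the plate or lifted (angle between bird's own z axis and vertical above 0.4 rad or horizontal distance between bird and turntable above 0.035 m or height (world z) of bird above 0.055 m).
It fails at once if another thing on the bench is lifted or pushed more than 30 mm (distance of any of paint_jar, sanding_block, rough_blank, knife, mallet, brush_pot from where it was at the start of the episode above 0.03 m).
It fails at once if the fingers grip or press the turntable with more than 40 N (contact force between the fingers and turntable above 40 N).
It also fails if it takes over 72 s, if anything falls off the work surface, if the arm or the gripper's body presses on something with over 40 N, if the wrist force passes 120 N, or if a joint passes its speed limit or range.

## Working session

There is one attempt and no reset: what is moved stays moved. The work goes in short steps, Python scripts to look and compute and a tool call to move; the robot and the scene stay as the last step left them, time stands still between calls to the robot, and variables do not carry over. Pictures are saved under pics/ and viewed, at most 10 in all, crops included, and the job is handed in when it is done.

Besides the shell and the picture viewer there is one more tool, called after "Emit:" as name(argument=value, ...) on one line, values as JSON. jog_arm: Moves the arm, as the interface text tells. Its arguments: {"type":"object","properties":{"deltas":{"type":"array","items":{"type":"array","items":{"type":"number"}}},"fingers":{"type":"number"},"squeeze":{"type":"number"}},"required":["deltas"]}

```bash
mkdir -p pics; ls; cat > h.py <<'E'
import numpy as np, cv2
from workcell import env
def shot(n,f=None):
    c=env.read_camera(n)
    if f: cv2.imwrite('pics/'+f,c['frame'][:,:,::-1])
    return c
def ray(c,u,v,z):
    d=np.array(c['rotation'])@np.linalg.inv(c['K'])@np.array([u,v,1.]); p=np.array(c['xyz'])
    return p+d*(z-p[2])/d[2]
def proj(c,P):
    q=np.array(c['K'])@np.array(c['rotation']).T@(np.array(P)-np.array(c['xyz'])); return q[:2]/q[2]
E
python3 - <<'E'
from h import *
for n in('top','side'):
    c=shot(n,n+'1.png'); print(n,c['xyz'],np.round(c['rotation'],3).tolist(),c['K'][0][0])
s=env.state();print(s,env.nose_length)
E
```

```text
pics
top [ 0.41834689 -0.00976672  1.89194735] [-0.702, 0.711, -0.026, 0.036] 595.0813145599997
side [0.01638962 0.80033798 1.2725514 ] [-0.274, 0.901, -0.319, 0.105] 563.6145021228165
{'clock': 0.1, 'q': array([-9.70336575e-01,  4.07736893e-02,  8.39617271e-02, -3.99244246e-04,
       -1.61547484e+00, -3.33684511e-01]), 'joint_vel': array([-1.66242830e-03, -1.07378390e-03,  1.61830675e-03,  9.01626284e-05,
        1.71253474e-03, -1.84749225e-04]), 'effort': array([-6.30146853e-03, -3.69344902e+01,  3.48280799e+01,  6.95167422e+00,
       -4.49207146e-03,  1.67660727e-05]), 'position': array([ 0.1581823 , -0.57853344,  0.25539612]), 'orientation': array([-1.33001078e-01,  9.91115593e-01,  7.55215241e-04, -1.57493282e-04]), 'ft_force': array([ 0.23138402,  0.23307508, -0.18534146]), 'moment': array([ 0.00422885,  0.06235593, -0.01306698]), 'finger_force': 0.0, 'finger_gap': 0.08563892376144476} 0.025
```

View pics/top1.png

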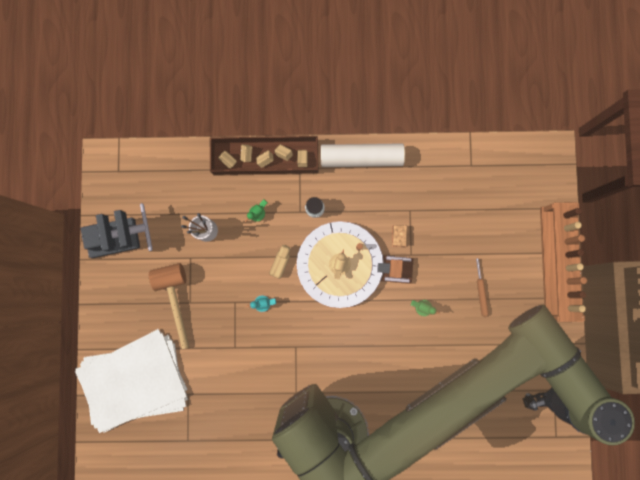

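View pics/side1.png

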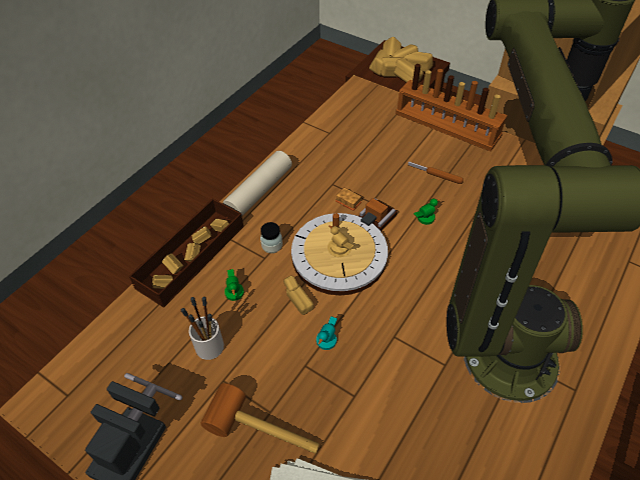

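The top view shows the plate centred at about (340,265), with the post at (360,247), the index line at (321,281), the long scale line at (332,228) and the brake at (400,268). The possible mix-ups for the bird are the green birds at (257,210) and (423,307) and the turquoise one at (263,303). The real bird is the wooden one on the plate at (339,262). For the target line, the short ticks are the look-alikes, so I'll check it in a close crop.

```bash
python3 - <<'E'
from h import *
c=shot('top'); f=c['frame'][:,:,::-1]
x0,y0=285,190
cr=f[y0:y0+130,x0:x0+150]
cv2.imwrite('pics/crop1.png',cv2.resize(cr,None,fx=4.5,fy=4.5,interpolation=cv2.INTER_CUBIC))
# scale disc outline: bright grey/white
hsv=cv2.cvtColor(np.ascontiguousarray(cr),cv2.COLOR_BGR2HSV)
m=((hsv[...,1]<50)&(hsv[...,2]>150)).astype(np.uint8)
m=cv2.morphologyEx(m,cv2.MORPH_CLOSE,np.ones((5,5)))
k=max(cv2.findContours(m,cv2.RETR_EXTERNAL,cv2.CHAIN_APPROX_NONE)[0],key=cv2.contourArea)
e=cv2.fitEllipse(cv2.convexHull(k)); print(e)
C=ray(c,e[0][0]+x0,e[0][1]+y0,.032);print('axis',C,'diam',e[1][0]/595*(c['xyz'][2]-.032))
# polar dark sampling on scale and plate
g=cv2.cvtColor(f,cv2.COLOR_BGR2GRAY).astype(np.float32)
def prof(rs,z):
    out=[]
    for a in np.arange(0,360,1):
        v=[]
        for r in rs:
            u=proj(c,[C[0]+r*np.cos(np.radians(a)),C[1]+r*np.sin(np.radians(a)),z])
            v.append(cv2.getRectSubPix(g,(1,1),(float(u[0]),float(u[1])))[0,0])
        out.append(np.mean(v))
    return np.array(out)
for n,rs,z in(('target',np.arange(.104,.118,.002),.032),('index',np.arange(.06,.098,.003),.038)):
    p=prof(rs,z);d=np.median(p)-p; i=np.argsort(-d)[:12];print(n,[(int(j),int(d[j])) for j in sorted(i)])
E
```

```text
((66.0587158203125, 75.03981018066406), (85.8414535522461, 116.30345153808594), 94.99372100830078)Traceback (most recent call last):
  File "<stdin>", line 12, in <module>
  File "h.py", line 8, in ray
    d=np.array(c['rotation'])@np.linalg.inv(c['K'])@np.array([u,v,1.]); p=np.array(c['xyz'])
      ~~~~~~~~~~~~~~~~~~~~~~~^~~~~~~~~~~~~~~~~~~~~~
ValueError: matmul: Input operand 1 has a mismatch in its core dimension 0, with gufunc signature (n?,k),(k,m?)->(n?,m?) (size 3 is different from 4)
```

View pics/crop1.png

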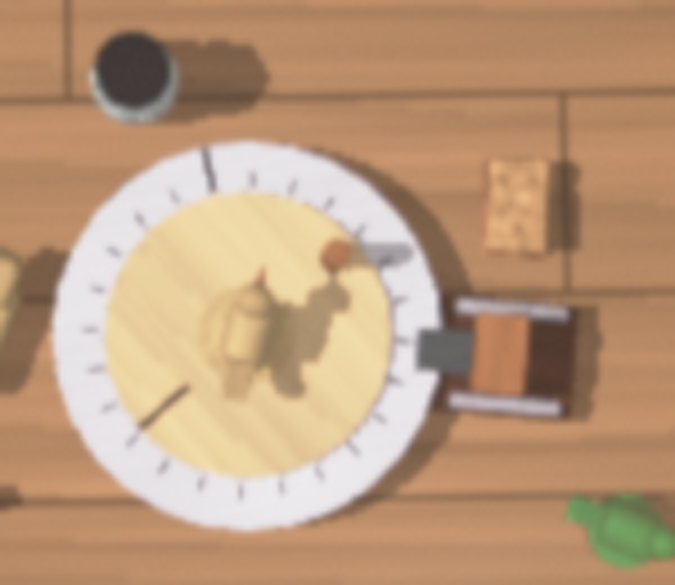

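The crop confirms it: the one full-width line is at crop (209,170), the index line at (165,407), the post at (335,250) and the brake block at (500,355). The camera rotation is a quaternion, so I'll fix the helper.

```bash
python3 - <<'E'
s=open('h.py').read()
s=s.replace("import numpy as np, cv2","import numpy as np, cv2\nfrom scipy.spatial.transform import Rotation as Ro\ndef RM(c):\n    r=np.array(c['rotation']); return r if r.ndim==2 else Ro.from_quat(r).as_matrix()")
s=s.replace("np.array(c['rotation'])","RM(c)").replace("    r=RM(c);","    r=np.array(c['rotation']);")
s+='''
def prof(c,C,rs,z,step=1):
    g=cv2.cvtColor(c['frame'],cv2.COLOR_RGB2GRAY).astype(np.float32)
    A=np.arange(0,360,step); o=[]
    for a in np.radians(A):
        o.append(np.mean([cv2.getRectSubPix(g,(1,1),tuple(map(float,proj(c,[C[0]+r*np.cos(a),C[1]+r*np.sin(a),z]))))[0,0] for r in rs]))
    return A,np.array(o)
def line(c,C,rs,z,lo,hi,step=.5):
    A,p=prof(c,C,rs,z,step); A=(A-lo)%360+lo; k=A<=hi; A,p=A[k],p[k]
    w=np.clip(np.median(p)-p-12,0,None); m=A[np.argmax(w)]; s=abs(A-m)<6
    return (A*w*s).sum()/(w*s).sum(), w.max()
'''
open('h.py','w').write(s)
E
python3 - <<'E'
from h import *
c=shot('top')
x0,y0=285,190
def P(u,v,z): return ray(c,x0+u/4.5-.4,y0+v/4.5-.4,z)
# rim extremes l,r,t,b from crop
pts=[P(53,335,.032),P(441,335,.032),P(247,141,.032),P(247,530,.032)]
C=np.mean(pts,0);print('axis',C,'diams',np.linalg.norm(pts[0]-pts[1]),np.linalg.norm(pts[2]-pts[3]))
for n,q in dict(post=P(335,250,.083),tin=P(213,190,.032),tout=P(206,148,.032),iout=P(141,427,.038),iin=P(188,387,.038),face=P(529,357,.065),inner=P(474,352,.065),jar=P(133,70,.075)).items():
    d=(q-C)[:2];print(n,q.round(4),'r',np.hypot(*d).round(4),'ang',np.degrees(np.arctan2(d[1],d[0])).round(1))
# bright-disc centroid refinement
print('T',line(c,C,np.arange(.116,.132,.002),.032,-90,90),'I',line(c,C,np.arange(.062,.098,.003),.038,90,180))
E
```

```text
axis [ 0.52514983 -0.03497099  0.032     ] diams 0.2696663195513708 0.2707627063933108
post [ 0.5788 -0.0948  0.083 ] r 0.0804 ang -48.1
tin [ 0.6266 -0.0129  0.032 ] r 0.1039 ang 12.3
tout [ 0.6563 -0.0084  0.032 ] r 0.1338 ang 11.5
iout [0.4619 0.0393 0.038 ] r 0.0975 ang 130.4
iin [0.4891 0.0064 0.038 ] r 0.0549 ang 131.1
face [ 0.5053 -0.2264  0.065 ] r 0.1925 ang -95.9
inner [ 0.5093 -0.1891  0.065 ] r 0.1549 ang -95.9
jar [0.7054 0.0409 0.075 ] r 0.1955 ang 22.8
T (np.float64(-89.3954614184279), np.float32(66.57866)) I (np.float64(130.23112211846666), np.float32(56.28763))
```

Emit:
jog_arm(deltas=[[0, 0, 0, -7], [0, 0, 0, -7], [0, 0, 0, -7], [0, 0, 0, -7], [0, 0, 0, -7], [0, 0, 0, -7], [0, 0, 0, -7], [0, 0, 0, -7], [0, 0, 0, -7], [0, 0, 0, -7], [0, 0, 0, -7], [0, 0, 0, -7]], fingers=-1)

```text
clock: 1.2
position: [0.1582, -0.5787, 0.256]
orientation: [0.764, -0.645, -0.0, -0.0]
ft_force: [0.6, -0.6, 0.4]
finger_gap: 0.0002
finger_force: 0.0
```

Emit:
jog_arm(deltas=[[0, 0, 0, -6.7], [0, 0, 0, -6.7], [0, 0, 0, -6.7], [0, 0, 0, -6.7], [0, 0, 0, -6.7], [0, 0, 0, -6.7], [0, 0, 0, -6.7], [0, 0, 0, -6.7], [0, 0, 0, -6.7], [0, 0, 0, 0]])

```text
clock: 2.03
position: [0.1582, -0.5787, 0.256]
orientation: [0.985, -0.175, -0.0, -0.0]
ft_force: [-0.7, -0.1, -0.1]
finger_gap: 0.0002
finger_force: 0.0
```

```bash
cat >> h.py <<'E'
def st():
    s=env.state(); R=Ro.from_quat(s['orientation']).as_matrix()
    print('t',s['clock'],'p',s['position'].round(4),'yaw',np.degrees(np.arctan2(R[1,0],R[0,0])).round(2),'q6',s['q'][5].round(2),'F',s['ft_force'].round(1),'gap',round(s['finger_gap'],4)); return s,R
def goto(P):
    s,R=st(); d=R.T@(np.array(P)-s['position'])*100; print('tool cm',d.round(2)); return d
E
python3 -c "
from h import *
goto([.603,-.063,.2])"
```

```text
t 2.0333 p [ 0.1582 -0.5787  0.256 ] yaw -20.18 q6 2.19 F [-0.7 -0.1 -0.1] gap 0.0002
tool cm [ 23.96 -63.74   5.62]
```

Emit:
jog_arm(deltas=[[1, -2.65, 0.1, 0], [1, -2.65, 0.1, 0], [1, -2.65, 0.1, 0], [1, -2.65, 0.1, 0], [1, -2.65, 0.1, 0], [1, -2.65, 0.1, 0], [1, -2.65, 0.1, 0], [1, -2.65, 0.1, 0], [1, -2.65, 0.1, 0], [1, -2.65, 0.1, 0], [1, -2.65, 0.1, 0], [1, -2.65, 0.1, 0]])

```text
clock: 3.03
position: [0.3823, -0.3213, 0.2443]
orientation: [0.984, -0.179, 0.0, -0.0]
ft_force: [0.4, -0.7, 0.9]
finger_gap: -0.0002
finger_force: 0.0
```

Emit:
jog_arm(deltas=[[1, -2.65, 0.3, 0], [1, -2.65, 0.3, 0], [1, -2.65, 0.3, 0], [1, -2.65, 0.3, 0], [1, -2.65, 0.3, 0], [1, -2.65, 0.3, 0], [1, -2.65, 0.3, 0], [1, -2.65, 0.3, 0], [1, -2.65, 0.3, 0], [1, -2.65, 0.3, 0], [1, -2.65, 0.3, 0], [0, 0, 0, 0]])

```text
clock: 4.03
position: [0.588, -0.0844, 0.2091]
orientation: [0.984, -0.178, -0.001, -0.0]
ft_force: [-0.7, -1.9, -0.4]
finger_gap: -0.0004
finger_force: 0.0
```

```bash
python3 - <<'E'
from h import *
goto([.603,-.063,.08])
c=shot('wrist','w1.png'); C=[.5251,-.0350]
print(c['xyz'],'axis',proj(c,C+[.032]),'post',proj(c,[.5788,-.0948,.083]))
E
```

```text
t 4.0333 p [ 0.588  -0.0844  0.2091] yaw -20.48 q6 1.02 F [-0.7 -1.9 -0.4] gap -0.0004
tool cm [ 0.69 -2.54 12.9 ]
[ 0.66754456 -0.11351277  0.32633701] axis [294.98490157 310.18654984] post [347.49055704 247.06109073]
```

View pics/w1.png

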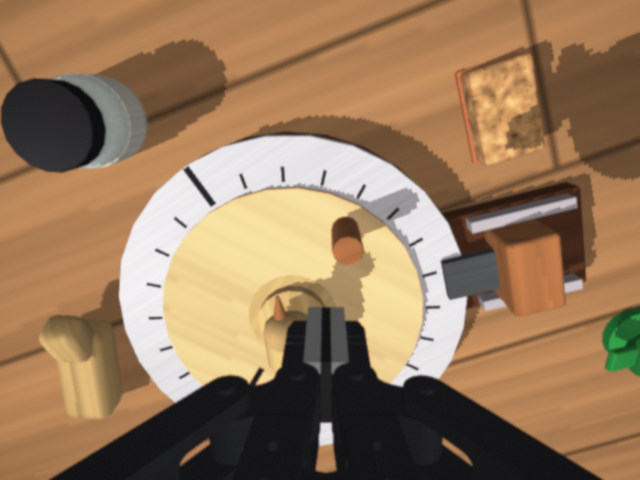

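The wrist view shows the post top at (347,247), exactly where I predicted it, and the long line at (200,187). The bird is standing clear. I'll step sideways, then descend.

Emit:
jog_arm(deltas=[[0.3, -1.2, 0, 0], [0.4, -1.2, 0, 0], [0, -0.8, 0, 0], [0, 0, 2, 0], [0, 0, 2, 0], [0, 0, 2, 0], [0, 0, 2, 0], [0, 0, 2, 0], [0, 0, 1.5, 0], [0, 0, 0.7, 0], [0, 0, 0.3, 0], [0, 0, 0, 0]])

```text
clock: 5.08
position: [0.6041, -0.0602, 0.0863]
orientation: [0.984, -0.177, -0.0, 0.0]
ft_force: [0.4, 0.5, 1.0]
finger_gap: -0.0004
finger_force: 0.0
```

```bash
python3 - <<'E'
from h import *
s,R=st(); d=s['position'][:2]-[.5251,-.0350]; print('r',np.hypot(*d),'phi',np.degrees(np.arctan2(d[1],d[0])))
E
```

```text
t 5.0833 p [ 0.6041 -0.0602  0.0863] yaw -20.44 q6 0.98 F [0.4 0.5 1. ] gap -0.0004
r 0.08288628982787608 phi -17.712728672636644
```

Emit:
jog_arm(deltas=[[0, 0, 0.5, 0], [-0.02, 0.58, 0, 4], [-0.02, 0.58, 0, 4], [-0.02, 0.58, 0, 4], [-0.02, 0.58, 0, 4], [-0.02, 0.58, 0, 4], [-0.02, 0.58, 0, 4], [-0.02, 0.58, 0, 4], [-0.02, 0.58, 0, 4], [-0.02, 0.58, 0, 4], [-0.02, 0.58, 0, 4], [0, 0, 0, 0]])

```text
clock: 6.08
position: [0.5676, -0.1038, 0.0827]
orientation: [0.863, -0.504, 0.001, -0.001]
ft_force: [0.7, 0.2, -0.2]
finger_gap: 0.0006
finger_force: 0.0
```

```bash
cat >> h.py <<'E'
C0=np.array([.5251,-.0350])
def rep():
    s,R=st(); d=s['position'][:2]-C0; print('r',np.hypot(*d).round(4),'phi',np.degrees(np.arctan2(d[1],d[0])).round(2))
E
python3 - <<'E'
from h import *
rep(); c=shot('top')
f=c['frame'][190:320,285:435,::-1]; cv2.imwrite('pics/crop2.png',cv2.resize(f,None,fx=4.5,fy=4.5,interpolation=cv2.INTER_CUBIC))
print(line(c,C0,np.arange(.06,.098,.003),.038,40,140),line(c,C0,np.arange(.116,.132,.002),.032,-10,40))
E
```

```text
t 6.0833 p [ 0.5676 -0.1038  0.0827] yaw -60.58 q6 0.35 F [ 0.7  0.2 -0.2] gap 0.0006
r 0.0809 phi -58.33
(np.float64(89.26779389679184), np.float32(28.18145)) (np.float64(37.531750122485946), np.float32(87.06676))
```

View pics/crop2.png

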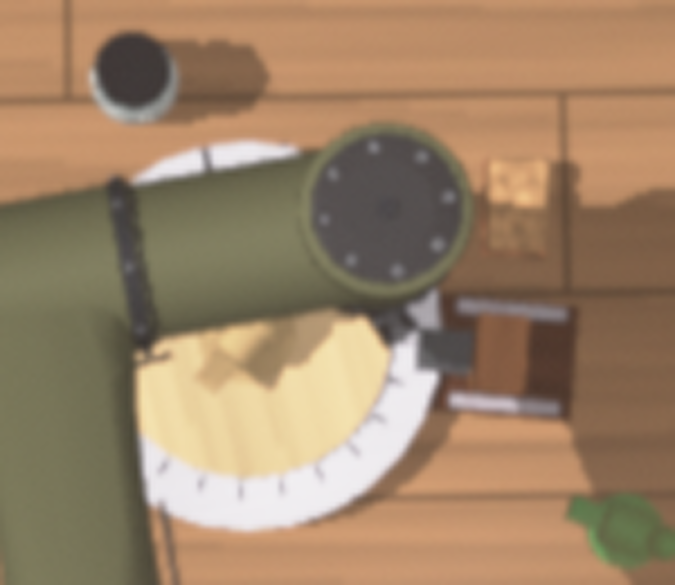

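The arm hides part of the plate, but the index line shows at crop (155,355), about 102°. So the post trails the tool by about 20°, and the bird is still standing. I'll carry on round.

Emit:
jog_arm(deltas=[[-0.02, 0.58, 0, 4], [-0.02, 0.58, 0, 4], [-0.02, 0.58, 0, 4], [-0.02, 0.58, 0, 4], [-0.02, 0.58, 0, 4], [-0.02, 0.58, 0, 4], [-0.02, 0.58, 0, 4], [-0.02, 0.58, 0, 4], [-0.02, 0.58, 0, 4], [-0.02, 0.58, 0, 4], [-0.02, 0.58, 0, 4], [0, 0, 0, 0]])

```text
clock: 7.13
position: [0.5055, -0.1116, 0.0821]
orientation: [-0.613, 0.79, -0.0, 0.001]
ft_force: [0.2, -0.3, -0.0]
finger_gap: -0.0002
finger_force: 0.0
```

Emit:
jog_arm(deltas=[[0, 0.58, 0, 4], [-0.01, 0.58, 0, 4], [-0.01, 0.58, 0, 4], [-0.01, 0.58, 0, 4], [-0.01, 0.58, 0, 4], [-0.01, 0.43, 0, 3], [-0.01, 0.3, 0, 2], [0, 0, 0, 0]])

```text
clock: 7.8
position: [0.4736, -0.0955, 0.0819]
orientation: [-0.429, 0.904, -0.0, 0.001]
ft_force: [0.1, 0.0, 0.2]
finger_gap: -0.0
finger_force: 0.1
```

```bash
python3 - <<'E'
from h import *
rep(); a=[shot(n)['frame'][:,:,::-1] for n in('wrist','side','top')]
b=cv2.resize(a[1][190:310,270:410],(466,400)); t=cv2.resize(a[2][190:320,285:435],(300,260))
W=cv2.resize(a[0],(466,350)); o=np.zeros((600,800,3),np.uint8); o[:350,:466]=W; o[:260,480:780]=t
b=cv2.resize(b,(320,240)); o[355:595,:320]=b
cv2.imwrite('pics/m3.png',o)
E
```

```text
t 7.8 p [ 0.4736 -0.0955  0.0819] yaw -129.25 q6 -0.9 F [0.1 0.  0.2] gap -0.0
r 0.0795 phi -130.4
```

View pics/m3.png

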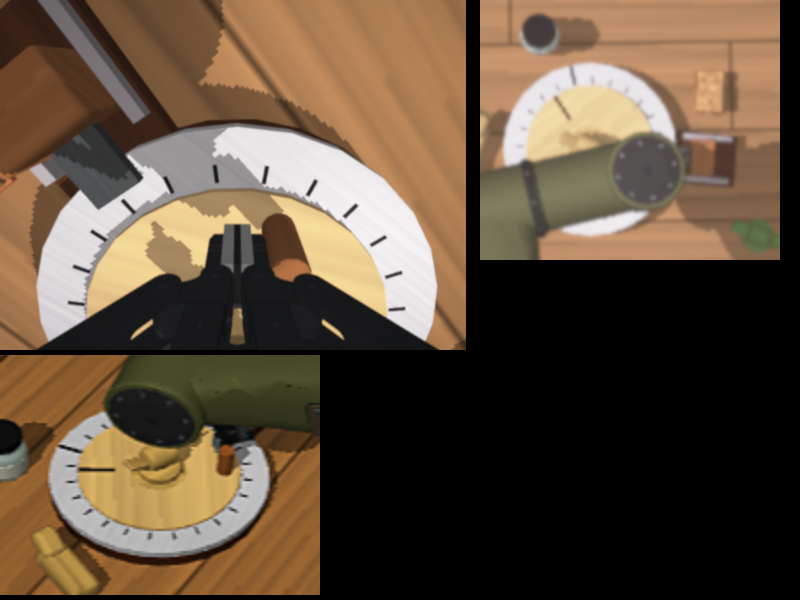

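Both lines now show in the top and side views: the index line at (562,105) in the montage and the long line at (573,75). I'll measure their angles in both views.

```bash
cat >> h.py <<'E'
def meas(lo=14,hi=50):
    for n in('top','side'):
        c=shot(n); print(n,'I',line(c,C0,np.arange(.06,.098,.003),.038,lo,hi,.25),'T',line(c,C0,np.arange(.116,.132,.002),.032,0,25,.25))
E
python3 -c "
from h import *
meas()"
```

```text
top I (np.float64(33.13501505529277), np.float32(62.759888)) T (np.float64(12.14702267748165), np.float32(67.07968))
side I (np.float64(34.56035671120448), np.float32(151.86206)) T (np.float64(13.206502435664618), np.float32(149.69557))
```

Emit:
jog_arm(deltas=[[0, 0.43, 0, 3], [0, 0.43, 0, 3], [0, 0.43, 0, 3], [0, 0.43, 0, 3], [0, 0.28, 0, 2], [0, 0.28, 0, 2], [0, 0.14, 0, 1], [0, 0, 0, 0], [0, 0, 0, 0]])

```text
clock: 8.8
position: [0.4566, -0.0785, 0.0813]
orientation: [-0.29, 0.957, 0.0, -0.0]
ft_force: [0.5, -0.9, 0.1]
finger_gap: 0.0002
finger_force: 0.4
```

```bash
python3 -c "
from h import *
rep();meas(5,40)"
```

```text
t 8.8 p [ 0.4566 -0.0785  0.0813] yaw -146.33 q6 -1.25 F [ 0.5 -0.9  0.1] gap 0.0002
r 0.0811 phi -147.56
top I (np.float64(16.101744533721078), np.float32(62.347214)) T (np.float64(12.150717937682428), np.float32(67.0168))
side I (np.float64(17.725381415862792), np.float32(138.333)) T (np.float64(13.20942347321332), np.float32(149.53592))
```

Emit:
jog_arm(deltas=[[0, 0.14, 0, 1], [0, 0.14, 0, 1], [0, 0.14, 0, 1], [0, 0.1, 0, 0.7], [0, 0, 0, 0], [0, 0, 0, 0], [0, 0, 0, 0], [0, 0, 0, 0]])

```text
clock: 9.57
position: [0.4537, -0.074, 0.0812]
orientation: [-0.258, 0.966, 0.0, -0.0]
ft_force: [0.2, -0.0, 1.1]
finger_gap: -0.0002
finger_force: 0.3
```

```bash
python3 - <<'E'
from h import *
rep();meas(3,40)
a=[shot(n)['frame'][:,:,::-1] for n in('side','top')]
o=np.hstack([cv2.resize(a[0][200:280,280:360],(400,400),interpolation=cv2.INTER_CUBIC),cv2.resize(a[1][210:270,300:360],(400,400),interpolation=cv2.INTER_CUBIC)])
cv2.imwrite('pics/m4.png',o)
E
```

```text
t 9.5667 p [ 0.4537 -0.074   0.0812] yaw -150.1 q6 -1.33 F [ 0.2 -0.   1.1] gap -0.0002
r 0.0813 phi -151.38
top I (np.float64(12.305219532639763), np.float32(62.43567)) T (np.float64(12.147241464243205), np.float32(66.92967))
side I (np.float64(13.912349188336929), np.float32(136.31073)) T (np.float64(13.208064022085038), np.float32(149.65286))
```

View pics/m4.png

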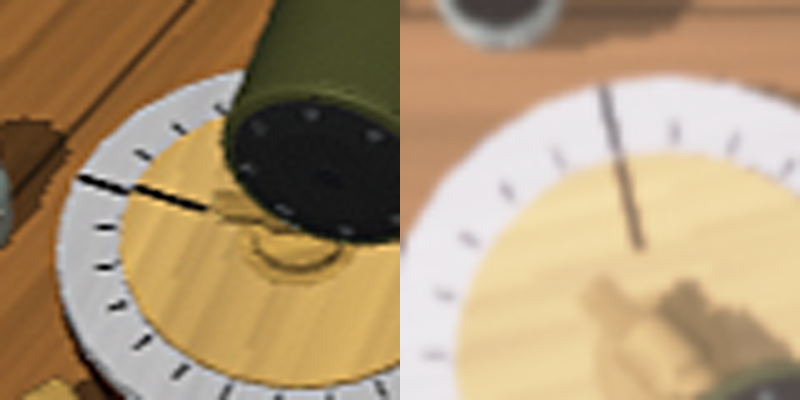

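The lines agree within about 0.7°, which is roughly 1 mm. The montage shows them as one continuous line, at (160,195) in the side view and (615,150) in the top view. I'll back off, lift and turn towards the brake.

Emit:
jog_arm(deltas=[[0, -0.5, 0, 0], [0, -0.8, 0, 0], [0.2, -0.8, 0, 0], [0, 0, -1, 0], [0, 0, -2.5, 0], [0, 0, -2.5, 0], [0, 0, -2.5, 6], [0, 0, -1.5, 6], [0, 0, 0, 6], [0, 0, 0, 6], [0, 0, 0, 6], [0, 0, 0, 6]])

```text
clock: 10.77
position: [0.4626, -0.0937, 0.1821]
orientation: [0.056, 0.998, 0.0, 0.0]
ft_force: [-0.5, 0.5, 0.3]
finger_gap: -0.0003
finger_force: 0.0
```

```bash
python3 -c "
from h import *
d=np.radians(-95.9);goto([C0[0]+.243*np.cos(d),C0[1]+.243*np.sin(d),.14]);meas(3,40)"
```

```text
t 10.7667 p [ 0.4626 -0.0937  0.1821] yaw 173.56 q6 -1.91 F [-0.5  0.5  0.3] gap -0.0003
tool cm [ -5.78 -17.77   4.21]
top I (np.float64(12.305045864317176), np.float32(62.64586)) T (np.float64(12.14998441604911), np.float32(66.449905))
side I (np.float64(13.910725564394598), np.float32(136.56712)) T (np.float64(13.207048533263302), np.float32(149.98586))
```

Emit:
jog_arm(deltas=[[-0.58, -1.78, 0, 0], [-0.58, -1.78, 0, 0], [-0.58, -1.78, 0, 0], [-0.58, -1.78, 0, 0], [-0.58, -1.78, 0, 0], [-0.58, -1.78, 0, 0], [-0.58, -1.78, 0, 0], [-0.58, -1.78, 0, 0], [-0.58, -1.78, 0, 0], [-0.58, -1.78, 0, 0], [0, 0, 0, 0]])

```text
clock: 11.78
position: [0.5011, -0.279, 0.181]
orientation: [0.053, 0.999, -0.0, -0.001]
ft_force: [-0.7, 0.5, -0.1]
finger_gap: -0.0001
finger_force: 0.0
```

```bash
python3 - <<'E'
from h import *
d=np.radians(-95.9);goto([C0[0]+.243*np.cos(d),C0[1]+.243*np.sin(d),.068])
a=[shot(n)['frame'][:,:,::-1] for n in('wrist','side')]
o=np.hstack([cv2.resize(a[0],(480,360)),cv2.resize(a[1][160:260,330:430],(320,360),interpolation=cv2.INTER_CUBIC)]);cv2.imwrite('pics/m5.png',o)
E
```

```text
t 11.7833 p [ 0.5011 -0.279   0.181 ] yaw 173.94 q6 -1.52 F [-0.7  0.5 -0.1] gap -0.0001
tool cm [ 0.11  0.23 11.3 ]
```

View pics/m5.png

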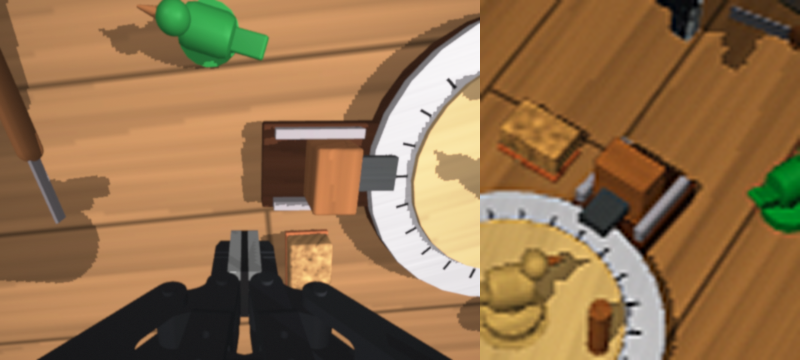

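The brake lane is clear, with the block at (340,175) in the wrist view, and the tool is lined up behind it. The sanding block at (310,258) is well off to the side. I'll descend into the lane.

Emit:
jog_arm(deltas=[[0.1, 0, 2, 0], [0, 0, 2, 0], [0, 0, 2, 0], [0, 0, 2, 0], [0, 0, 1.5, 0], [0, 0, 1, 0], [0, 0, 0.8, 0], [0, 0, 0.4, 0], [0, 0, 0, 0], [0, 0, 0, 0]])

```text
clock: 12.72
position: [0.5006, -0.2764, 0.0651]
orientation: [0.053, 0.999, -0.0, 0.0]
ft_force: [-0.0, -0.2, 0.4]
finger_gap: -0.0002
finger_force: 0.0
```

Emit:
jog_arm(deltas=[[0, 0.4, 0, 0], [0, 0.5, 0, 0], [0, 0.5, 0, 0], [0, 0.5, 0, 0], [0, 0.5, 0, 0], [0, 0.4, 0, 0], [0, 0.3, 0, 0], [0, 0.3, 0, 0], [0, 0.3, 0, 0], [0, 0, 0, 0]])

```text
clock: 13.55
position: [0.5043, -0.2391, 0.0643]
orientation: [0.053, 0.999, 0.0, -0.0]
ft_force: [0.2, 0.3, -0.7]
finger_gap: 0.0001
finger_force: 0.0
```

```bash
python3 - <<'E'
from h import *
rep()
E
```

```text
t 13.55 p [ 0.5043 -0.2391  0.0643] yaw 173.91 q6 -1.59 F [ 0.2  0.3 -0.7] gap 0.0001
r 0.2052 phi -95.83
```

Emit:
jog_arm(deltas=[[0, 0.2, 0, 0], [0, 0.2, 0, 0], [0, 0.2, 0, 0], [0, 0.2, 0, 0], [0, 0.1, 0, 0], [0, 0, 0, 0], [0, 0, 0, 0]])

```text
clock: 14.13
position: [0.5051, -0.2305, 0.0643]
orientation: [0.053, 0.999, 0.0, -0.0]
ft_force: [-0.2, -1.1, 0.8]
finger_gap: 0.0002
finger_force: 1.0
```

```bash
python3 - <<'E'
from h import *
rep(); a=[shot(n)['frame'][:,:,::-1] for n in('wrist','top')]
o=np.hstack([cv2.resize(a[0],(480,360)),cv2.resize(a[1][230:300,355:425],(320,360),interpolation=cv2.INTER_CUBIC)]);cv2.imwrite('pics/m6.png',o)
meas(3,40)
E
```

```text
t 14.1333 p [ 0.5051 -0.2305  0.0643] yaw 173.89 q6 -1.61 F [-0.2 -1.1  0.8] gap 0.0002
r 0.1965 phi -95.84
top I (np.float64(36.593867890157895), np.float32(19.786263)) T (np.float64(12.152632769451806), np.float32(66.71048))
side I (np.float64(13.907687807535693), np.float32(136.92325)) T (np.float64(13.207213743317599), np.float32(150.57477))
```

View pics/m6.png

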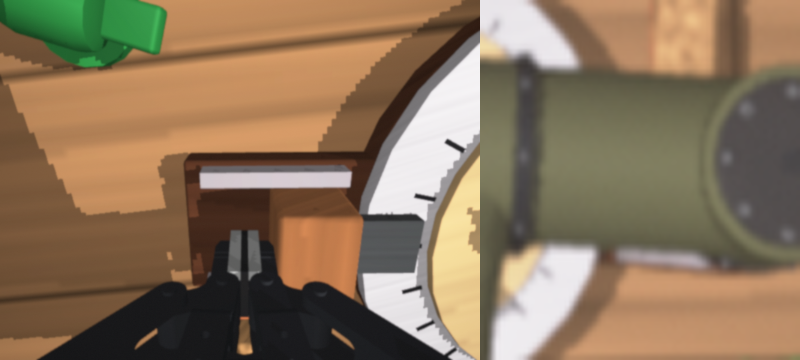

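The fingers are on the block and it is moving, with the tongue now near the plate's rim at (425,245) in the wrist view. The index hasn't shifted. I'll push on in small steps and watch the force.

Emit:
jog_arm(deltas=[[0, 0.1, 0, 0], [0, 0.1, 0, 0], [0, 0.1, 0, 0], [0, 0.1, 0, 0], [0, 0, 0, 0]])

```text
clock: 14.75
position: [0.5055, -0.2265, 0.0643]
orientation: [0.053, 0.999, 0.0, -0.0]
ft_force: [-1.7, -2.8, -0.3]
finger_gap: -0.0001
finger_force: 1.2
```

Emit:
jog_arm(deltas=[[0, 0.1, 0, 0], [0, 0.1, 0, 0], [0, 0, 0, 0], [0, 0, 0, 0]])

```text
clock: 15.08
position: [0.5057, -0.2245, 0.0643]
orientation: [0.053, 0.999, 0.0, -0.0]
ft_force: [-1.5, -1.7, 0.7]
finger_gap: -0.0002
finger_force: 1.1
```

Emit:
jog_arm(deltas=[[0, 0.1, 0, 0], [0, 0.05, 0, 0], [0, 0, 0, 0], [0, 0, 0, 0]])

```text
clock: 15.42
position: [0.5059, -0.2231, 0.0643]
orientation: [0.053, 0.999, 0.0, -0.0]
ft_force: [-2.0, -2.8, 1.7]
finger_gap: 0.0001
finger_force: 1.2
```

Emit:
jog_arm(deltas=[[0, 0.1, 0, 0], [0, 0, 0, 0], [0, 0, 0, 0]])

```text
clock: 15.67
position: [0.506, -0.2221, 0.0642]
orientation: [0.053, 0.999, 0.0, -0.0]
ft_force: [-1.3, -1.9, 1.0]
finger_gap: -0.0003
finger_force: 1.2
```

Emit:
jog_arm(deltas=[[0, 0.1, 0, 0], [0, 0, 0, 0], [0, 0, 0, 0]])

```text
clock: 15.92
position: [0.5061, -0.2211, 0.0643]
orientation: [0.053, 0.999, 0.0, -0.0]
ft_force: [-2.9, -2.4, 0.5]
finger_gap: -0.0001
finger_force: 1.3
```

Emit:
jog_arm(deltas=[[0, 0.1, 0, 0], [0, 0, 0, 0], [0, 0, 0, 0]])

```text
clock: 16.17
position: [0.5062, -0.2201, 0.0642]
orientation: [0.053, 0.999, 0.0, -0.0]
ft_force: [-3.8, -2.6, 0.7]
finger_gap: 0.0005
finger_force: 1.3
```

Emit:
jog_arm(deltas=[[0, 0.1, 0, 0], [0, 0, 0, 0], [0, 0, 0, 0]])

```text
clock: 16.42
position: [0.5062, -0.2196, 0.0643]
orientation: [0.053, 0.999, -0.0, -0.0]
ft_force: [-1.9, -5.8, -0.3]
finger_gap: 0.0002
finger_force: 2.6
```

Emit:
jog_arm(deltas=[[0, 0.05, 0, 0], [0, 0, 0, 0], [0, 0, 0, 0]])

```text
clock: 16.67
position: [0.5062, -0.2195, 0.0643]
orientation: [0.054, 0.999, -0.001, -0.0]
ft_force: [-2.3, -6.3, 0.4]
finger_gap: 0.0002
finger_force: 3.6
```

Emit:
jog_arm(deltas=[[0, 0.1, 0, 0], [0, 0, 0, 0], [0, 0, 0, 0], [0, 0, 0, 0]])

```text
clock: 17.0
position: [0.5062, -0.2194, 0.0643]
orientation: [0.054, 0.999, -0.001, -0.0]
ft_force: [-2.2, -11.8, -1.8]
finger_gap: -0.0
finger_force: 5.6
```

Emit:
jog_arm(deltas=[[0, -0.6, 0, 0], [0, -1, 0, 0], [0, -1, 0, 0], [0, 0, 0, 0], [0, 0, -2, 0], [0, 0, -3, 0], [0, 0, -3, 0], [0, 0, -3, 0], [0, -3, -2, 0], [0, -3, 0, 0], [0, -3, 0, 0], [0, 0, 0, 0]])

```text
clock: 18.0
position: [0.4935, -0.3366, 0.1942]
orientation: [0.055, 0.998, -0.0, 0.0]
ft_force: [0.3, 1.1, -1.4]
finger_gap: -0.0001
finger_force: 0.0
```

```bash
python3 - <<'E'
from h import *
rep();meas(3,40)
a=[shot(n)['frame'][:,:,::-1] for n in('side','top')]
o=np.hstack([cv2.resize(a[0][180:300,280:400],(400,400),interpolation=cv2.INTER_CUBIC),cv2.resize(a[1][205:325,300:420],(400,400),interpolation=cv2.INTER_CUBIC)])
cv2.imwrite('pics/m7.png',o)
E
```

```text
t 18.0 p [ 0.4935 -0.3366  0.1942] yaw 173.7 q6 -1.42 F [ 0.3  1.1 -1.4] gap -0.0001
r 0.3033 phi -95.99
top I (np.float64(12.314650262873819), np.float32(62.26503)) T (np.float64(12.148533244415027), np.float32(66.51616))
side I (np.float64(13.909522812852495), np.float32(137.00645)) T (np.float64(13.211931875808204), np.float32(150.56375))
```

View pics/m7.png

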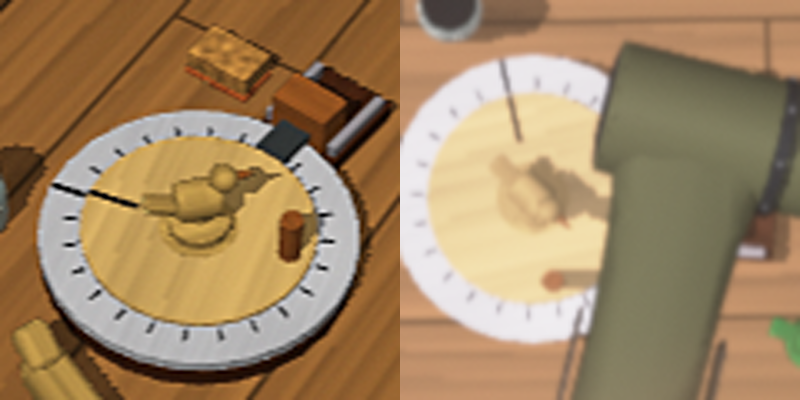

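The side view shows the index and long lines continuous at (95,195), the brake tongue home over the plate at (283,140), and the bird upright. The brake stalled against its stop with the push force at 12 N, and the robot is now clear, so I'm handing in.

```bash
python3 -c "
from h import *
print(env.close_job())"
```

```text
the job is handed in; nothing more can be done
None
```

The job is handed in (no verdict came back): the index line is within about 0.7° (roughly 1 mm) of the long scale line, the brake was pushed to its stop, the bird is upright mid-plate, and the arm is clear.

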